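# Hold the unread well slide in the label reader

### The job

The drying tray holds three film-sealed well slides; the two already read were turned face down, and only one still lies label up. Take that unread slide by its clear part, feed it label up and frosted, notched end first into the mouth of the label reader, and push it fully home against the reader's spring plunger. The reader reads only while the slide is held in, so finish while still gripping the slide and holding the plunger fully in; leave the read slides, the pouch, the vial and the red-capped container in front of the centrifuge where they are.

Things in the scene. Friction and masses are not known exactly. Their poses are not given: they have to be found in the camera images.
- slide_center (a point): centre (half-way up) of the unread slide, which lies label up: 76 x 26 x 6 mm, 20 g, clear pale blue with eight film-sealed square wells; x along its length to the frosted white end, z up out of the label face. It lies on a tray saddle, underside 12 mm above the table. Grip it across its 26 mm by the clear part (x -31 to -13 mm leaves the front free to enter the reader)
- slide_label (a point): middle of the frosted, bar-coded part of the unread slide, on its upper face, 27 mm in x from slide_center, same axes. Frosted from x = +16 mm to the end at +38 mm (from slide_center). The corner at +x -y (right-hand, seen from above with the frosted end ahead) has a square notch 7 x 7 mm
- read_slide_a_center (a point): centre of a slide already read, same size and weight, lying face down: blank smooth back, no bar code, no wells to see; its own x points to the frosted end, its notch shows at the left-hand corner (+x +y) of that end
- read_slide_b_center (a point): centre of the other read slide, like read_slide_a
- tray: dark grey drying tray fixed on the table at any turn, 100 mm (x) by 166 mm (y), origin at the centre of its underside; three saddles 16 mm wide, 12 mm high at y = -54, 0, +54 mm, one slide along x on each, frosted end to either side. Floor 3 mm, rims and dividers 6 mm above the table; stops 14 mm wide, 15.5 mm high beyond the slide ends at x = +-43.5 mm
- reader: hand-fed label reader, off-white with a blue frame round its mouth, 110 mm deep (x), 100 mm wide (y), fixed to the table, origin at the centre of its underside; its front is its -x side and a slide goes in along its +x. The roof is 49 mm above the table, the scan head behind the mouth 54 mm, the display at the back 64 mm
- reader_mouth (a point): centre of the mouth in the front face, 34.5 mm above the table, axes as the reader. Level throat behind it 29 mm wide, 9 mm high (flared over the first 8 mm to 36 x 13). Plunger 26 mm in; home = frosted edge 34 mm in, slide_center then 4 mm before the mouth. A key on the right side of the throat fits the notch: a slide turned wrong or face down stops 6 mm short
- reader_plunger (a joint): travel of the steel spring plunger in the throat: 0 out (rest) to 0.008 m fully in, where it stops hard; spring 1 N at the start to 3 N fully in, it pushes the slide back out when let go. An orange pointer on the roof moves with it, from the white marks to the green ones
- pouch: black flat pouch, 82 x 145 x 14 mm, origin at the centre of its underside: leave it
- vial: small vial with brown cap, 21 mm wide, 72 mm high, origin at the centre of its underside: leave it
- red_control: slim white container with red cap in front of the centrifuge, 26 mm wide, 83 mm high, origin at the centre of its underside: leave it

How it is judged (in metres and radians):
On the way:
1. the unread slide is lifted clear of the tray in the gripper (height (world z) of slide_center above 0.028 m and contact force between the fingers and slide above 0.5 N and contact force between slide and tray below 0.01 N), for 0.1 s.
At the end, for the whole second after the job is handed in: the unread slide is label up and frosted end first in the reader's throat (label within 4 mm of the throat's middle line, in line within 0.12 rad, level within 0.2 rad), has pushed the plunger at least 6 of its 8 mm in and keeps it there, at rest, still gripped by the fingers (value of joint reader_plunger above 0.006 m and contact force between slide and reader_plunger above 0.5 N and contact force between the fingers and slide above 1 N and x of slide_label in the frame of reader above -0.036 m and y of slide_label in the frame of reader between -0.004 and 0.004 m and angle between the x axis of slide_center and the x axis of reader, either way round below 0.12 rad and angle between slide_center's own z axis and vertical below 0.2 rad and linear speed of slide below 0.01 m/s); the arm keeps its last pose, push and grip.
It fails at once if a read slide is displaced by more than 15 mm (distance of any of read_slide_a_center, read_slide_b_center from where it was at the start of the episode above 0.015 m).
It fails at once if the pouch, the vial or the red-capped container is displaced by more than 20 mm (distance of any of pouch, vial, red_control from where it was at the start of the episode above 0.02 m).
It also fails if it takes over 38 s, if anything falls off the work surface, if the arm or the gripper's body presses on something with over 40 N, if the wrist force passes 120 N, or if a joint passes its speed limit or range.

### The arm

A 6-joint arm with a two-finger parallel gripper is mounted at the origin on a cart in front of the work surface, level with it; the furniture and walls round the work are solid. World frame = base frame: x ahead of the robot, y to its left, z up, the work surface at z = 0. Lengths are in mm, angles in degrees, forces in N, time in s.
With the tool pointing down it reaches from about 350 to 850 mm from the base axis. Payload 8.1 kg.
Tool frame: the origin (TCP) lies between the finger pads; the fingertips stand 17 mm ahead of it and the grasp point (between the pads) lies 2 mm behind it; z points along the fingers, y is the line along which they close (so a half turn about z gives the same grasp; the last joint's range is limited). The gripper opens to 85 mm and grips with 20 to 120 N. Pads are 22 mm wide; open, the fingers measure 114 mm over their backs; the gripper's body (76 mm by 85 mm) begins 54 mm behind the grasp point. The pads swing forward as they close: fully open they stand 13 mm farther back than shut.
Start: joints at [60.997, 7.471, 85.268, -0, 87.261, -4.893], TCP at [245.074, 547.671, 248.292] pointing down, gripper open.
Joint ranges: [-169.43, 169.43], [-51.17, 129.36], [1.28, 143.12], [-76.62, 256.62], [0, 156.53], [-152.29, 152.29]. Speed limits (degrees/s): [136.94, 136.94, 159.86, 180, 180, 180].

### API

Orientations are given as [roll, pitch, yaw] about the fixed x, y, z axes, in that order (R = Rz(yaw) Ry(pitch) Rx(roll)).
In Python, from bench import sense, snapshot, hand_in, trace, place_of gives the robot as it stands.
- The arm moves only by the shell command python3 -m handwheel 'ROWS' [FORCE]. ROWS is JSON, a list of rows, each a list of 7 numbers: the opening, from -1 (shut) to 1 (fully open), then the shift along the tool's x, y, z in cm, then the turn, a rotation vector about the tool's x, y, z in rad. A call has 1 to 12 rows; each row shifts and turns the commanded pose from where the row before left it, along the tool's axes as they then stand; what a row does not reach is not made up. A row lasts 1/12 s, in which the tool goes at most 41.7 mm and 7.16 degrees, less where a joint would pass 70% of its speed; a pose out of reach is approached as far as the arm can. A call with a gripper value outside its range is refused whole. The fingers move at their own pace and stop on an object; FORCE is the grip in N (left out, the last holds). Time passes only in rows, so rows that do not move let the fingers close. It gives the time, the measured TCP pose, the force, the opening and the grip force at its end, in the units of the state.
- sense(): the state, without advancing time (a new reading comes with each control period).
- snapshot(name): name is "scene" or "top"; returns a dict with "image" (480x640x3 uint8, red, green, blue), "intrinsics" (3x3 intrinsics, pixels), "R" (3x3) and "t" (3): a world point X has camera coordinates R X + t. Camera axes: x right, y down, z forward; pixel columns grow to the right and rows downward; lengths in mm; the calibration is good to about 2 mm. A picture is of the moment at which its call begins. There is no depth.
- hand_in(): hands the job in; it is judged then, once.
Trained networks look in a picture, given as the dict that the camera call returned (one of the last four; its "shot" number tells which), for a name from the list of things; names that differ only in an ending like _2 or _b are one class to them, and where a whole thing is asked for, a point or a joint stands for the part that bears it (a point fixed in the world has none). Each returns a list of dicts, best first, with "conf" (0 to 1); they miss things now and then, are a little off and sometimes report something else, mostly with a low value. They report only what shows in the picture. A call takes as long as a camera call.
- trace(picture, query): "pixels" (480x640 bool, what is visible of it).
- place_of(picture, query): "location" ([x, y, z] in mm, in world coordinates, good to about 4 mm: a listed point, or the origin of a listed thing).
The state is a dict: "time": time; "joint_pos": joint angles; "qd": joint speeds; "joint_efforts": joint torques, N m; "tool_pos": TCP position; "tcp_rot": TCP orientation; "ft_force": force on the tool from outside, world axes, zero at the start; "wrist_torque": the same for the moment, N m; "finger_gap": finger opening in mm; "grip_force": force on a finger pad.
Only numpy, scipy, OpenCV 4.12 (cv2) and the standard library are available. Lean on these libraries where they do the work, as an engineer would, in place of code of your own. Each camera call takes 0.05 s, during which the arm holds its last target. There are 200 camera calls.

## Working session

There is one attempt and no reset: what is moved stays moved. The work goes in short steps, Python scripts to look and compute and a shell command to move; the robot and the scene stay as the last step left them, time stands still between calls to the robot, and variables do not carry over. Pictures are saved under pics/ and viewed, at most 10 in all, crops included, and the job is handed in when it is done.

```bash
mkdir -p pics && python3 - <<'E'
from bench import *
import cv2
s=sense();print(s)
for n in ("scene","top"):
    p=snapshot(n);cv2.imwrite(f"pics/{n}0.png",p["image"][...,::-1])
    print(n,p["intrinsics"],p["R"],p["t"])
    for q in ("slide_center","slide_label","read_slide_a_center","tray","reader","reader_mouth","pouch","vial","red_control"):
        print(q,[(round(d["conf"],2),[round(float(v),1) for v in d["location"]]) for d in place_of(p,q)][:4])
E
```

```text
{'time': 0.0, 'joint_pos': array([ 6.09968334e+01,  7.51611382e+00,  8.53290905e+01, -2.26297798e-04,
        8.72616510e+01, -4.89164911e+00]), 'qd': array([-0.06691314, -0.00652638,  0.02922751,  0.0658091 ,  0.04092845,
       -0.04639743]), 'joint_efforts': array([ 9.76983720e-04, -5.69421351e+01, -5.00540113e+01, -1.09736295e-04,
        1.53697422e-02,  1.56261990e-05]), 'tool_pos': array([244.82363969, 547.21108244, 247.23572928]), 'tcp_rot': array([-1.79893515e+02, -8.88652757e-03,  1.55888485e+02]), 'ft_force': array([-0.56879083,  0.6771873 , -0.03412754]), 'wrist_torque': array([ 0.04416968, -0.00177679, -0.05031065]), 'grip_force': 0.0, 'finger_gap': 85.47594942944531}
scene [[469.26832969   0.         316.55316638]
 [  0.         469.26832969 240.56067925]
 [  0.           0.           1.        ]] [[ 0.78052414 -0.62465487  0.02425615]
 [-0.28335085 -0.38810903 -0.87697416]
 [ 0.55722021  0.6776265  -0.47992496]] [-507.20877295  171.2047386   884.43203157]
slide_center [(0.62, [516.2, -346.9, 10.7])]
slide_label [(0.8, [538.1, -337.0, 18.9])]
read_slide_a_center [(0.56,
[... 288 characters left out ...]
ol [(0.57, [462.5, 237.8, -2.9])]
top [[454.44888226   0.         322.27789446]
 [  0.         454.44888226 232.66229911]
 [  0.           0.           1.        ]] [[ 0.01402146 -0.99984664  0.01049291]
 [-0.99745018 -0.0147207  -0.06983147]
 [ 0.06997522 -0.00948701 -0.99750362]] [-84.48209645 566.40978732 925.40762829]
slide_center [(0.59, [515.2, -347.0, 17.0])]
slide_label [(0.67, [536.9, -336.1, 17.9])]
read_slide_a_center [(0.93, [500.0, -293.2, 17.1])]
tray [(0.69, [502.6, -294.2, 1.2])]
reader [(0.7, [554.6, -45.6, -1.6])]
reader_mouth [(0.97, [501.1, -49.6, 34.0])]
pouch [(0.66, [701.3, -266.7, 1.1]), (0.42, [554.7, -43.7, -1.0])]
vial [(0.46, [688.2, -379.0, -2.8])]
red_control []
```

```bash
python3 - <<'E'
import cv2
a=cv2.imread("pics/top0.png")[195:315,270:500]
cv2.imwrite("pics/crop0.png",cv2.resize(a,None,fx=3.45,fy=3.45,interpolation=cv2.INTER_CUBIC))
E
```

```text
(no output)
```

View pics/scene0.png

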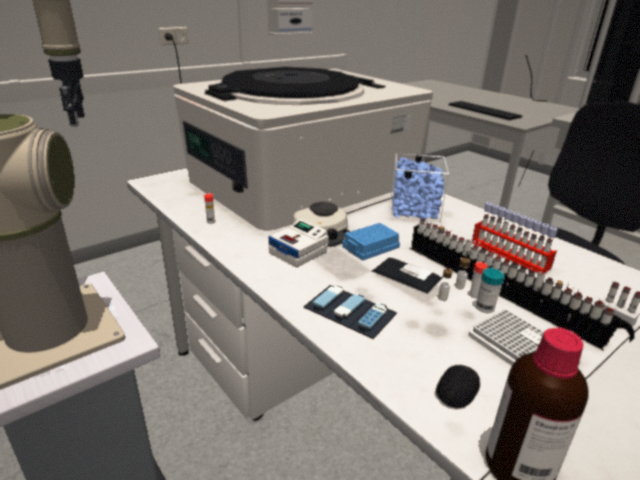

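View pics/crop0.png

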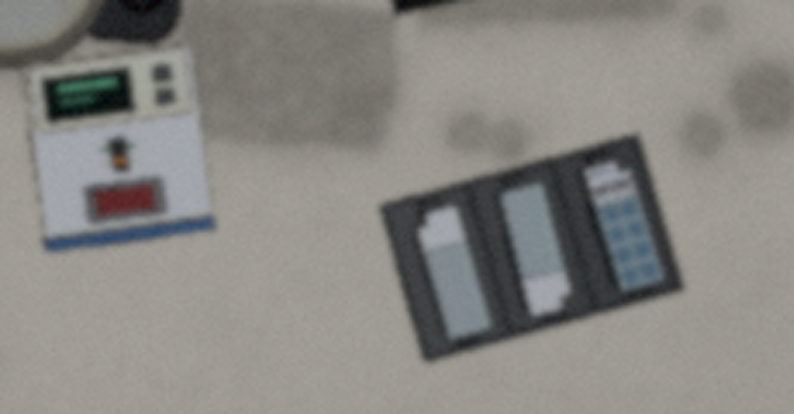

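The tray (crop ~380–680 × 135–360) has the unread slide rightmost (crop ~625,225), its frosted, notched end pointing up the image (world +x). The middle and left slides show smooth backs. The reader's blue mouth edge runs from crop (45,245) to (215,225). Next I'll measure the poses more precisely.

```bash
cat > h.py <<'E'
import numpy as np, cv2
from bench import *
def unproj(p,uv,z):
    uv=np.atleast_2d(uv).astype(float)
    K=p["intrinsics"];R=np.array(p["R"]);t=np.array(p["t"])
    d=np.c_[uv,np.ones(len(uv))]@np.linalg.inv(K).T@R
    c=-R.T@t
    return c+d*((z-c[2])/d[:,2])[:,None]
def rect(p,mask,z):
    n,l,s,_=cv2.connectedComponentsWithStats(mask.astype(np.uint8))
    m=(l==1+np.argmax(s[1:,4])).astype(np.uint8)
    big=cv2.resize(m*255,None,fx=4,fy=4,interpolation=cv2.INTER_LINEAR)>127
    c=max(cv2.findContours(big.astype(np.uint8),0,2)[0],key=len)[:,0]
    P=unproj(p,(c+.5)/4-.5,z)[:,:2].astype(np.float32)
    (x,y),(w,h),a=cv2.minAreaRect(P)
    return [round(v,1) for v in (x,y,w,h,a)]
E
python3 - <<'E'
from h import *
for n in ("top","scene"):
    p=snapshot(n);im=cv2.cvtColor(p["image"],cv2.COLOR_RGB2HSV).astype(int)
    for q,z in (("tray",6),("slide_center",18),("read_slide_a_center",18),("reader",49)):
        for d in trace(p,q)[:3]: print(n,q,round(d["conf"],2),rect(p,d["pixels"],z),d["pixels"].sum())
    if n=="top":
        H,S,V=im[...,0],im[...,1],im[...,2]
        box=np.zeros(H.shape,bool);box[195:315,270:500]=1
        t=box&(V<95);t[:230]=0;t[:,:375]=0
        t=cv2.morphologyEx(t.astype(np.uint8),cv2.MORPH_CLOSE,np.ones((15,15)))
        print("tray dark",rect(p,t,6))
        b=box&(S>110)&(H>95)&(H<130);b[:,340:]=0
        print("blue",rect(p,b,49),b.sum())
        s=box&(V>95);s[:230]=0;s[:,:440]=0
        td=cv2.erode(t,np.ones((3,3)))>0
        print("slide bright",rect(p,s&td,18),(s&td).sum())
E
```

```text
top tray 0.6 [501.4, -291.7, 102.0, 167.5, 16.5] 2255
top slide_center 0.65 [515.5, -344.0, 77.3, 29.2, 17.3] 466
top read_slide_a_center 0.94 [499.6, -290.8, 77.4, 30.0, 12.9] 467
top read_slide_a_center 0.28 [501.0, -289.3, 100.6, 166.3, 16.3] 2261
top reader 0.95 [556.0, -40.3, 113.4, 103.1, 8.9] 2737
top reader 0.46 [691.0, -258.0, 81.4, 140.3, 14.2] 2554
top reader 0.26 [501.0, -281.6, 97.8, 161.2, 15.9] 2255
tray dark [500.7, -290.7, 100.2, 166.7, 16.3]
blue [505.1, -46.3, 4.7, 90.9, 8.9] 66
slide bright [515.8, -344.6, 78.8, 28.9, 18.3] 454
scene tray 0.68 [497.3, -298.5, 107.8, 172.9, 17.1] 1596
scene slide_center 0.63 [511.3, -350.0, 84.2, 31.7, 20.5] 360
scene read_slide_a_center 0.87 [496.7, -297.3, 83.8, 30.8, 14.0] 328
scene read_slide_a_center 0.24 [486.0, 288.9, 207.7, 28.5, 63.7] 258
scene reader 0.58 [540.9, -65.0, 182.4, 161.2, 10.0] 1923
```

```bash
python3 -m handwheel '[[1,0,0,0,0,0,0.12],[1,0,0,0,0,0,0.12]]'; python3 -c "
from bench import sense;print(sense()['tcp_rot'],sense()['joint_pos'])"
```

```text
time: 1.67
tool_pos: [245.1, 547.7, 248.3]
tcp_rot: [-180.0, 0.0, 141.9]
ft_force: [-0.6, 0.3, -0.4]
finger_gap: 85.1
grip_force: 0.0
[-1.79995482e+02  1.91009202e-03  1.41850730e+02] [ 6.09988537e+01  7.47241694e+00  8.52704409e+01 -1.16886704e-03
  8.72619061e+01  9.14817951e+00]
```

```bash
cat > fit.py <<'E'
from h import *
from scipy.optimize import minimize
from scipy.ndimage import map_coordinates, gaussian_filter
P=[snapshot("top") for _ in range(10)];p=P[0]
im=np.mean([q["image"].astype(float) for q in P],0)
K=p["intrinsics"];R=np.array(p["R"]);t=np.array(p["t"])
def proj(X):
    c=X@R.T+t;c=c@K.T;return c[:,:2]/c[:,2:]
def fit(ch,x0,L,W,z,edges,name):
    g=gaussian_filter(ch,.6)
    s=np.linspace(-.9,.9,60)
    E={"f":np.c_[-L/2+0*s,s*W/2],"b":np.c_[L/2+0*s,s*W/2],"l":np.c_[s*L/2,W/2+0*s],"r":np.c_[s*L/2,-W/2+0*s]}
    N={"f":(-1,0),"b":(1,0),"l":(0,1),"r":(0,-1)}
    def cost(v):
        a=np.radians(v[2]);Q=np.array([[np.cos(a),-np.sin(a)],[np.sin(a),np.cos(a)]]);tot=0
        for e in edges:
            val=[]
            for d in (-1.5,1.5):
                b=(E[e]+d*np.array(N[e]))@Q.T+v[:2]
                u=proj(np.c_[b,np.full(len(b),z)])
                val.append(map_coordinates(g,[u[:,1],u[:,0]],order=3))
            tot-=abs(np.mean(val[1]-val[0]))
        return tot
    best=min((minimize(cost,np.add(x0,d),method="Nelder-Mead") for d in np.random.default_rng(0).normal(0,1.5,(12,3))),key=lambda r:r.fun)
    print(name,edges,np.round(best.x,2),round(best.fun,2))
V=im.mean(2);C=im[...,0]-im[...,2]
fit(V,[500.7,-291,16.4],100,166,6,"fblr","tray")
for n,ch in (("V",V),("R-B",C)):
    fit(ch,[515.7,-344.8,17],76,26,18,"fblr","slide "+n)
    fit(ch,[555.5,-40.5,8.5],110,100,49,"flr","reader "+n)
    fit(ch,[555.5,-40.5,8.5],110,100,49,"lr","reader "+n)
E
python3 fit.py
```

```text
Still running in the background as job /tmp/bash_jobs.1000/4806d9a215ff (pid 558). You'll get a notice when it ends.
```

```bash
cat /tmp/bash_jobs.1000/4806d9a215ff/stdout; kill -- -$(cat /tmp/bash_jobs.1000/4806d9a215ff/pid); sed -i 's/order=3/order=1/; s/(12,3)/(6,3)/' fit.py && time timeout 120 python3 fit.py
```

```text
tray fblr [ 500.77 -290.84   16.29] -174.83
slide V fblr [ 515.23 -343.98   17.64] -123.15
reader V flr [564.11 -39.47   8.94] -51.77
reader V lr [559.5  -36.43   7.87] -22.41
slide R-B fblr [ 515.47 -344.22   17.3 ] -31.1
reader R-B flr [556.23 -38.92   8.63] -44.45
reader R-B lr [548.27 -40.25   8.42] -14.33
real	0m18.603s
user	0m8.145s
sys	0m0.455s
```

```bash
python3 -m handwheel '[[0.1,-2,-1.5,0,0,0,0],[0.1,-3,-2.2,0,0,0,0],[0.1,-3.2,-2.3,0,0,0,0],[0.1,-3.2,-2.3,0,0,0,0],[0.1,-3.2,-2.4,0,0,0,0],[0.1,-3.2,-2.4,0,0,0,0],[0.1,-3.2,-2.4,0,0,0,0],[0.1,-3.2,-2.4,0,0,0,0],[0.1,-3.2,-2.4,0,0,0,0],[0.1,-3.2,-2.4,0,0,0,0],[0.1,-3.2,-2.4,0,0,0,0],[0.1,-3.2,-2.4,0,0,0,0]]' 40 && python3 -m handwheel '[[0.1,-3.2,-2.4,0,0,0,0],[0.1,-3.2,-2.4,0,0,0,0],[0.1,-3.2,-2.4,0,0,0,0],[0.1,-3.2,-2.4,0,0,0,0],[0.1,-3.2,-2.4,0,0,0,0],[0.1,-3.2,-2.4,0,0,0,0],[0.1,-3.2,-2.4,0,0,0,0],[0.1,-3.2,-2.4,0,0,0,0],[0.1,-3.2,-2.4,0,0,0,0],[0.1,-3.2,-2.4,0,0,0,0],[0.1,-3.2,-2.4,0,0,0,0],[0.1,-2,-1.5,0,0,0,0]]' && python3 -m handwheel '[[0.1,0,0,0,0,0,0.12],[0.1,0,0,0,0,0,0.12],[0.1,0,0,0,0,0,0.12],[0.1,0,0,0,0,0,0.12],[0.1,0,0,0,0,0,0.12],[0.1,0,0,0,0,0,0.12],[0.1,0,0,0,0,0,0.12],[0.1,0,0,0,0,0,0.12],[0.1,0,0,0,0,0,0.12],[0.1,0,0,0,0,0,0.12],[0.1,0,0,0,0,0,0.12],[0.1,0,0,0,0,0,0.12]]'
```

```text
time: 3.67
tool_pos: [368.4, 101.7, 248.6]
tcp_rot: [179.9, 0.1, 142.2]
ft_force: [1.0, 0.6, 0.3]
finger_gap: 46.9
grip_force: 0.0
time: 4.67
tool_pos: [490.9, -348.7, 247.9]
tcp_rot: [-180.0, 0.0, 142.0]
ft_force: [0.1, -0.5, 0.6]
finger_gap: 46.9
grip_force: 0.0
time: 5.67
tool_pos: [490.9, -345.1, 248.3]
tcp_rot: [-180.0, 0.0, 59.3]
ft_force: [0.3, 0.6, 0.5]
finger_gap: 47.0
grip_force: 0.0
```

```bash
python3 -m handwheel '[[0,0,0,2,0,0,0.12],[0,0,0,2,0,0,0.12],[0,0,0,2,0,0,0.12],[0,0,0,2,0,0,0.12],[0,0,0,2,0,0,0.12],[0,0,0,2,0,0,0.12],[0,0,0,2,0,0,0.011],[0,0,0,0,0,0,0]]' && python3 - <<'E'
from h import *
s=sense();print(s["tool_pos"],s["tcp_rot"],s["joint_pos"])
p=snapshot("scene");a=p["image"][250:350,290:430,::-1]
cv2.imwrite("pics/s1.png",cv2.resize(a,None,fx=5,fy=5,interpolation=cv2.INTER_CUBIC))
E
```

```text
time: 6.33
tool_pos: [488.4, -343.1, 103.3]
tcp_rot: [-179.6, 0.2, 17.7]
ft_force: [-0.7, 0.7, -1.0]
finger_gap: 42.9
grip_force: 0.0
[ 488.43403892 -343.09749651  103.32352459] [-179.63520125    0.23262608   17.71218534] [-4.00055376e+01  1.38197118e+01  9.37075391e+01 -1.91405586e-03
  7.29054025e+01  3.22835872e+01]
```

View pics/s1.png

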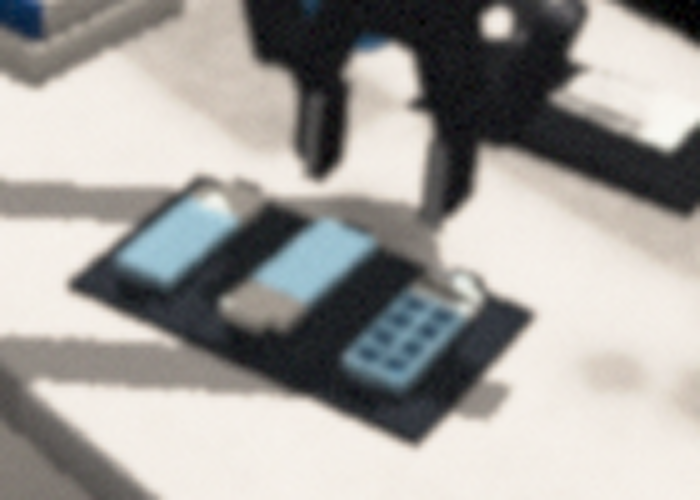

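The slide with the bar code and wells is at crop (415,335), and both open fingers hang above and behind it, with no contact. I'll correct the position, then descend.

```bash
python3 -m handwheel '[[0,0.34,0.9,1,0,0,0],[0,0,0,2,0,0,0],[0,0,0,0,0,0,0],[0,0,0,0,0,0,0]]' && python3 -m handwheel '[[0,0,0,0,0,0,0]]'
```

```text
time: 6.72
tool_pos: [496.6, -352.4, 78.6]
tcp_rot: [-179.9, 0.0, 17.8]
ft_force: [0.1, 0.3, -0.4]
finger_gap: 42.8
grip_force: 0.0
time: 6.8
tool_pos: [497.4, -353.0, 79.9]
tcp_rot: [179.9, -0.0, 17.8]
ft_force: [0.0, -0.7, 0.6]
finger_gap: 42.6
grip_force: 0.0
```

```bash
python3 -m handwheel '[[0,-0.2,-0.3,1.5,0,0,0],[0,0,0,1.5,0,0,0],[0,0,0,1.3,0,0,0],[0,0,0,0.6,0,0,0],[0,0,0,0.3,0,0,0],[0,0,0,0,0,0,0],[0,0,0,0,0,0,0]]' && python3 - <<'E'
from h import *
s=sense();print(s["tool_pos"],s["tcp_rot"],s["ft_force"])
p=snapshot("scene");a=p["image"][270:345,300:400,::-1]
cv2.imwrite("pics/s2.png",cv2.resize(a,None,fx=7,fy=7,interpolation=cv2.INTER_CUBIC))
E
```

```text
time: 7.38
tool_pos: [494.4, -350.7, 27.0]
tcp_rot: [180.0, -0.0, 17.8]
ft_force: [0.6, -0.8, 0.5]
finger_gap: 42.4
grip_force: 0.0
[ 494.42356577 -350.70362981   26.99247465] [ 1.79962877e+02 -2.12325883e-02  1.77542655e+01] [ 0.63004714 -0.83505033  0.45038086]
```

View pics/s2.png

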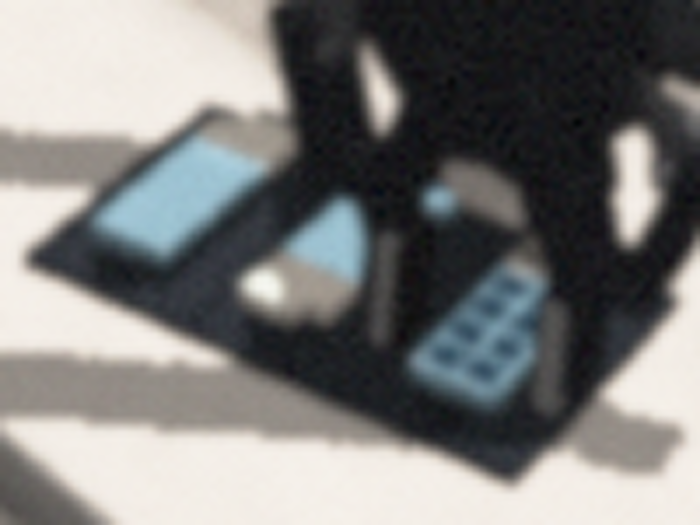

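The fingers straddle the unread slide at its rear part (crop left pad 385,290, right pad 550,355). The neighbouring slide is clear. I'll go slightly lower and close.

```bash
python3 -m handwheel '[[0,0,0,0.2,0,0,0],[-0.2,0,0,0,0,0,0],[-0.4,0,0,0,0,0,0],[-0.6,0,0,0,0,0,0],[-0.8,0,0,0,0,0,0],[-0.8,0,0,0,0,0,0],[-0.8,0,0,0,0,0,0]]' 35
```

```text
time: 8.02
tool_pos: [494.3, -350.6, 24.8]
tcp_rot: [180.0, -0.0, 17.7]
ft_force: [0.5, 0.5, 4.4]
finger_gap: 24.8
grip_force: 34.8
```

```bash
python3 -m handwheel '[[-0.8,0,0,-0.3,0,0,0],[-0.8,0,0,-0.7,0,0,0],[-0.8,0,0,-1.5,0,0,0],[-0.8,0,0,-2.5,0,0,0],[-0.8,0,0,-2,0,0,0],[-0.8,0,0,0,0,0,0],[-0.8,0,0,0,0,0,0]]' && python3 - <<'E'
from h import *
for n in ("top","scene"):
    p=snapshot(n)
    for q in ("slide_center","slide_label"): print(n,q,[(round(d["conf"],2),np.round(d["location"],1)) for d in place_of(p,q)][:2])
    if n=="scene":
        a=p["image"][240:345,290:430,::-1]
        cv2.imwrite("pics/s3.png",cv2.resize(a,None,fx=5,fy=5,interpolation=cv2.INTER_CUBIC))
print(sense()["tool_pos"],sense()["ft_force"])
E
```

```text
time: 8.6
tool_pos: [495.0, -351.2, 96.3]
tcp_rot: [179.8, -0.1, 17.7]
ft_force: [-0.2, 0.2, -1.1]
finger_gap: 25.1
grip_force: 34.4
top slide_center [(0.82, array([ 512.9, -347.4,   86.5]))]
top slide_label [(0.91, array([ 536.5, -336.7,   90.2])), (0.38, array([ 502.2, -292.8,    2.5]))]
scene slide_center [(0.58, array([ 515.1, -343.6,   79.8])), (0.51, array([551.4, -41.8,  -0.6]))]
scene slide_label [(0.62, array([ 536. , -338.5,   86.3]))]
[ 493.2667857  -349.78560361   92.86483659] [ 0.73487227  0.65594841 -0.35428205]
```

View pics/s3.png

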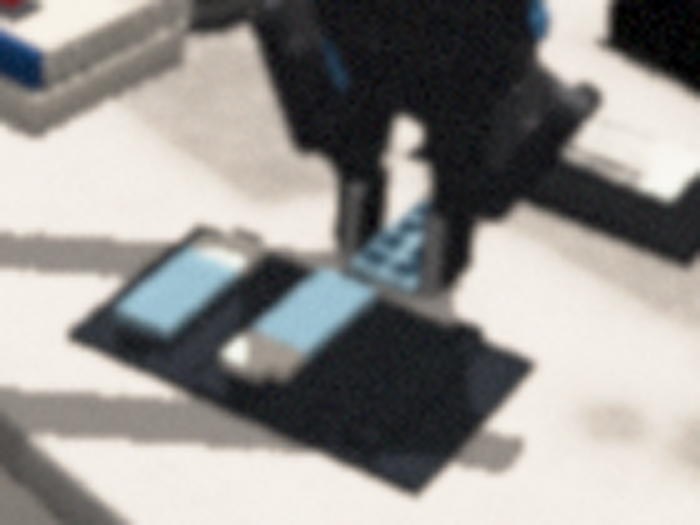

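The slide is in the gripper, held level above the tray, and the read slides haven't moved. Now over to the front of the reader.

```bash
python3 -m handwheel '[[-0.8,0.1,-1.2,0,0,0,0],[-0.8,0.25,-2.5,0,0,0,0],[-0.8,0.3,-3.4,0,0,0,0],[-0.8,0.3,-3.4,0,0,0,0],[-0.8,0.3,-3.4,0,0,0,0],[-0.8,0.3,-3.4,0,0,0,0],[-0.8,0.3,-3.4,0,0,0,0],[-0.8,0.3,-3.4,0,0,0,0],[-0.8,0.2,-2.8,0,0,0,0],[-0.8,0.2,-2,0,0,0,0],[-0.8,0,-0.8,0,0,0,0],[-0.8,0,0,0,0,0,0]]' && python3 -m handwheel '[[-0.8,0,0,0,0,0,0.08],[-0.8,0,0,1,0,0,0.077],[-0.8,0,0,1.5,0,0,0],[-0.8,0,0,1,0,0,0],[-0.8,0,0,0,0,0,0],[-0.8,0,0,0,0,0,0],[-0.8,0,0,0,0,0,0]]'
```

```text
time: 9.9
tool_pos: [427.1, -58.3, 93.8]
tcp_rot: [-180.0, 0.0, 17.9]
ft_force: [0.6, 0.5, 0.2]
finger_gap: 24.9
grip_force: 34.4
time: 10.48
tool_pos: [428.0, -60.3, 59.6]
tcp_rot: [180.0, 0.0, 8.7]
ft_force: [0.7, -0.2, 0.3]
finger_gap: 24.8
grip_force: 34.4
```

```bash
python3 - <<'E'
from h import *
P=[snapshot("top") for _ in range(4)];p=P[-1]
im=np.mean([q["image"].astype(float) for q in P],0).astype(np.uint8)
cv2.imwrite("pics/t4.png",cv2.resize(im[205:305,260:360,::-1],None,fx=6,fy=6,interpolation=cv2.INTER_CUBIC))
s=snapshot("scene");cv2.imwrite("pics/s4.png",cv2.resize(s["image"][190:290,230:350,::-1],None,fx=6,fy=6,interpolation=cv2.INTER_CUBIC))
for q in ("slide_center","slide_label","reader_mouth"):
    for r in (p,s): print(q,[(round(d["conf"],2),np.round(d["location"],1)) for d in place_of(r,q)][:2])
E
```

```text
slide_center [(0.48, array([449.8, -56.8,  49.7]))]
slide_center [(0.47, array([451. , -58.4,  48. ]))]
slide_label [(0.49, array([470.1, -54.5,  53. ]))]
slide_label [(0.52, array([475.1, -53.3,  53.4]))]
reader_mouth [(0.83, array([498.5, -47.1,  37.2])), (0.71, array([472.3, -54.5,  52.5]))]
reader_mouth [(0.82, array([504.4, -47.8,  37.5]))]
```

View pics/t4.png

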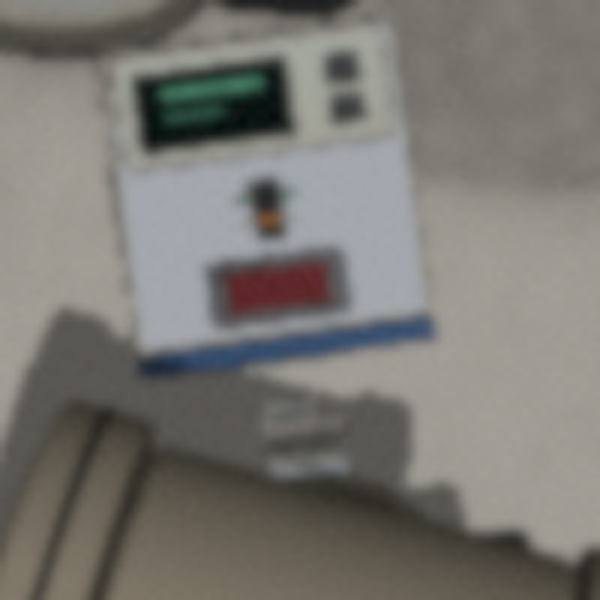

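View pics/s4.png

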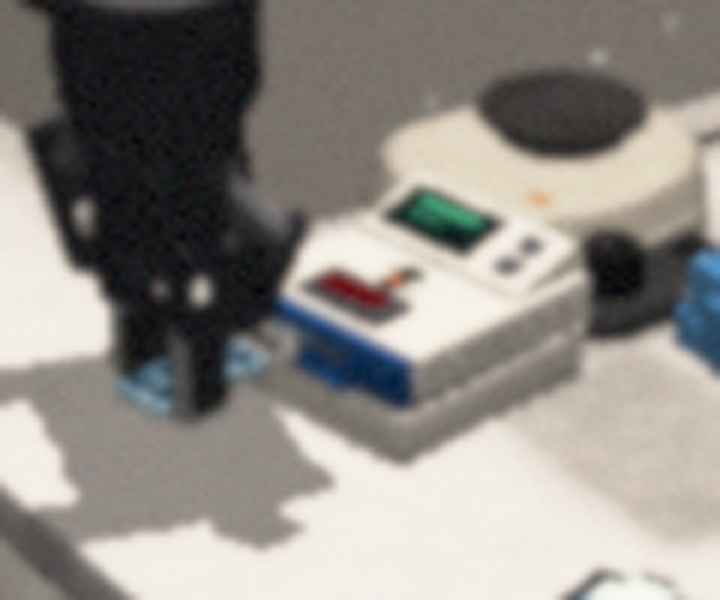

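In the top view the slide's frosted end (crop ~262–345, 400–470) is just in front of the blue mouth edge (crop 140,370 to 433,335). In the scene view the slide is level and points at the mouth. I'll measure lateral offset and yaw from these pictures.

```bash
python3 - <<'E'
from h import *
P=[snapshot("top") for _ in range(6)];p=P[0]
im=np.mean([q["image"].astype(float) for q in P],0)
f=4;big=cv2.resize(im[205:305,260:360].astype(np.float32),None,fx=f,fy=f,interpolation=cv2.INTER_CUBIC)
r,g,b=big[...,0],big[...,1],big[...,2]
def W(m,z):
    v,u=np.nonzero(m);return unproj(p,np.c_[(u+.5)/f-.5+260,(v+.5)/f-.5+205],z)[:,:2]
def comp(m):
    n,l,s,_=cv2.connectedComponentsWithStats(m.astype(np.uint8));return l==1+np.argmax(s[1:,4])
blue=comp(b-r>35);red=comp(r-b>45)
for n,m,z in (("blue",blue,49),("red",red,54)):
    print(n,m.sum(),[round(x,1) for x in cv2.minAreaRect(W(m,z).astype(np.float32))[0]],cv2.minAreaRect(W(m,z).astype(np.float32))[1:])
    print("  mean",W(m,z).mean(0))
# blue row extents
ys,xs=np.nonzero(blue);print("blue px",xs.min()/f+260,xs.max()/f+260)
roi=np.zeros(r.shape,bool);roi[int(62*f):int(80*f),int(42*f):int(60*f)]=1
V=big.mean(2)
for v in range(66,80): 
    row=V[int(v*f+f/2),42*f:60*f:2];print(v,np.round(row).astype(int))
E
```

```text
blue 1760 [505.3, -49.8] ((6.090007781982422, 89.66958618164062), 8.927409172058105)
  mean [505.66453819 -50.18688764]
red 1074 [525.1, -43.6] ((9.752130508422852, 29.103904724121094), 8.943436622619629)
  mean [525.01245826 -43.51607634]
blue px 287.0 331.25
66 [ 87  86  87  87  88  89  90  92  93  95  97  98  98  96  95  94  93  93
  94  97  98  98  97  97  99 103 107 110 113 116 119 122 124 123 119 112]
67 [ 85  85  86  88  91  94  96  99 101 103 104 106 106 106 106 104 102 101
 101 101 101  99  95  91  89  89  91  93  94  95  97  99 101 101  99  95]
68 [ 85  86  87  90  94  99 101 103 103 103 104 104 105 104 103 102 101 102
 104 105 104 101  96  90  87  86  86  88  89  90  89  90  90  90  89  87]
69 [ 85  85  87  91  96 100 101 102 101 100 100 100  99  99  99 100 101 103
 104 105 105 102  98  93  91  91  93  95  96  95  93  90  88  87  87  87]
70 [ 85  86  88  94 101 107 108 107 106 104 104 104 103 104 104 105 105 106
 107 108 109 108 107 105 103 102 102 102 103 101  98  93  90  87  87  87]
71 [ 88  89  92  97 103 107 107 107 106 104 104 103 104 104 104 103 104 103
 102 101 101 
[... 452 characters left out ...]
88  88  88  85  83  80  79  78  78  78  79  80  81  82  83  85
  86  86  87  88  89  91  92  95  96  98 101 100  97  93  91  89  88  88]
76 [ 86  85  85  84  84  85  86  88  90  93  95  97  99 102 103 104 105 104
 102 100  99  99  99 101 102 104 108 112 114 114 111 105 100  94  90  87]
77 [ 82  81  81  82  83  86  89  95  99 104 108 114 118 121 123 122 121 117
 115 110 105 101 100 100 100 103 108 113 117 119 117 111 104  96  92  88]
78 [ 71  73  74  76  77  80  84  90  96 103 108 113 116 119 119 118 118 116
 113 108 102  96  93  90  89  91  93  98 102 106 108 105 100  93  88  85]
79 [60 61 64 66 66 69 73 78 81 84 87 90 91 91 90 89 89 88 86 82 80 76 73 70
 68 68 69 72 75 79 82 82 80 78 76 75]
```

```bash
python3 -m handwheel '[[-0.8,0,-0.21,0.8,0,0,-0.003],[-0.8,0,0,0.7,0,0,0],[-0.8,0,0,0,0,0,0],[-0.8,0,0,0,0,0,0],[-0.8,0,0,0,0,0,0],[-0.8,0,0,0,0,0,0]]' && python3 -m handwheel '[[-0.8,0.5,0,0,0,0,0],[-0.8,0.5,0,0,0,0,0],[-0.8,0.5,0,0,0,0,0],[-0.8,0.4,0,0,0,0,0],[-0.8,0,0,0,0,0,0],[-0.8,0,0,0,0,0,0]]'
```

```text
time: 11.83
tool_pos: [427.6, -57.7, 44.4]
tcp_rot: [180.0, -0.0, 8.9]
ft_force: [0.4, -0.2, -0.7]
finger_gap: 25.1
grip_force: 34.4
time: 12.33
tool_pos: [446.5, -54.7, 44.3]
tcp_rot: [-180.0, 0.0, 8.9]
ft_force: [0.7, 0.9, 0.3]
finger_gap: 25.0
grip_force: 34.4
```

```bash
python3 -m handwheel '[[-0.8,0.3,0,0,0,0,0],[-0.8,0.3,0,0,0,0,0],[-0.8,0.3,0,0,0,0,0],[-0.8,0,0,0,0,0,0],[-0.8,0,0,0,0,0,0]]' && python3 -m handwheel '[[-0.8,0.3,0,0,0,0,0],[-0.8,0.3,0,0,0,0,0],[-0.8,0.2,0,0,0,0,0],[-0.8,0,0,0,0,0,0],[-0.8,0,0,0,0,0,0]]'
```

```text
time: 12.75
tool_pos: [455.3, -53.4, 44.4]
tcp_rot: [180.0, -0.0, 8.9]
ft_force: [0.3, 0.5, -0.0]
finger_gap: 25.0
grip_force: 34.4
time: 13.17
tool_pos: [463.1, -52.1, 44.3]
tcp_rot: [180.0, 0.0, 8.9]
ft_force: [-0.1, 0.2, -0.1]
finger_gap: 25.0
grip_force: 34.4
```

```bash
python3 -m handwheel '[[-0.8,0.2,0,0,0,0,0],[-0.8,0.2,0,0,0,0,0],[-0.8,0.2,0,0,0,0,0],[-0.8,0.2,0,0,0,0,0],[-0.8,0,0,0,0,0,0],[-0.8,0,0,0,0,0,0]]' && python3 -m handwheel '[[-0.8,0.15,0,0,0,0,0],[-0.8,0.15,0,0,0,0,0],[-0.8,0,0,0,0,0,0],[-0.8,0,0,0,0,0,0]]'
```

```text
time: 13.67
tool_pos: [470.7, -50.9, 44.1]
tcp_rot: [-180.0, 0.0, 8.9]
ft_force: [-1.8, -0.7, -0.2]
finger_gap: 25.0
grip_force: 34.5
time: 14.0
tool_pos: [473.8, -50.4, 44.2]
tcp_rot: [-180.0, 0.0, 8.9]
ft_force: [-2.3, -0.6, 1.0]
finger_gap: 24.6
grip_force: 34.5
```

```bash
for i in 1; do python3 -m handwheel '[[-0.8,0.1,0,0,0,0,0],[-0.8,0,0,0,0,0,0],[-0.8,0,0,0,0,0,0]]'; python3 -m handwheel '[[-0.8,0.1,0,0,0,0,0],[-0.8,0,0,0,0,0,0],[-0.8,0,0,0,0,0,0]]'; done
```

```text
time: 14.25
tool_pos: [474.8, -50.3, 44.2]
tcp_rot: [-180.0, 0.0, 8.9]
ft_force: [-2.9, -0.2, 0.5]
finger_gap: 24.7
grip_force: 34.4
time: 14.5
tool_pos: [475.5, -50.1, 44.1]
tcp_rot: [-180.0, 0.1, 8.9]
ft_force: [-4.2, -1.3, -0.6]
finger_gap: 24.8
grip_force: 34.5
```

```bash
python3 -m handwheel '[[-0.8,0.1,0,0,0,0,0],[-0.8,0,0,0,0,0,0],[-0.8,0,0,0,0,0,0]]'; python3 - <<'E'
from h import *
P=[snapshot("top") for _ in range(4)]
im=np.mean([q["image"].astype(float) for q in P],0).astype(np.uint8)
s=[snapshot("scene")["image"].astype(float) for _ in range(4)];s=np.mean(s,0).astype(np.uint8)
a=cv2.resize(im[215:280,275:340,::-1],(400,400),interpolation=cv2.INTER_CUBIC)
b=cv2.resize(s[210:275,260:325,::-1],(400,400),interpolation=cv2.INTER_CUBIC)
cv2.imwrite("pics/e5.png",np.hstack([a,b]))
E
```

```text
time: 14.75
tool_pos: [475.7, -50.0, 43.7]
tcp_rot: [-180.0, 0.2, 8.9]
ft_force: [-7.8, -2.1, 1.9]
finger_gap: 25.1
grip_force: 34.6
```

View pics/e5.png

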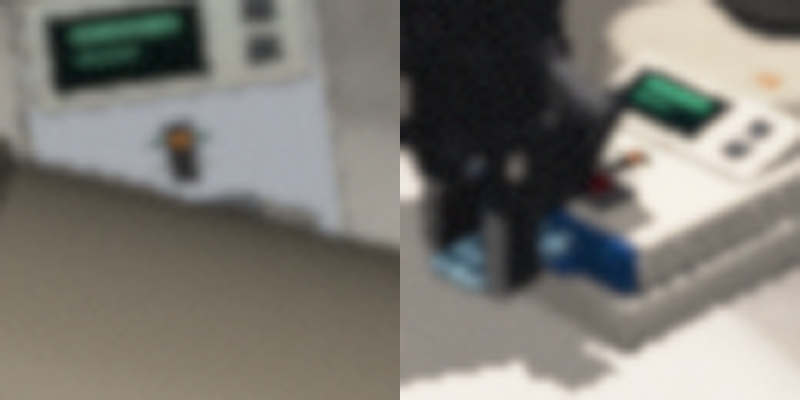

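The orange pointer (crop 180,140) is now level with the green marks. The slide sits level in the mouth, and the force jumped from about 3 to 8 N, so the plunger is at its hard stop. I'll let it settle and hand in.

```bash
python3 -m handwheel '[[-0.8,0,0,0,0,0,0],[-0.8,0,0,0,0,0,0],[-0.8,0,0,0,0,0,0],[-0.8,0,0,0,0,0,0]]' && python3 -c "
from bench import hand_in;print(hand_in())"
```

```text
time: 15.48
tool_pos: [475.6, -50.0, 43.7]
tcp_rot: [-180.0, 0.1, 8.9]
ft_force: [-7.3, -2.3, 1.4]
finger_gap: 24.6
grip_force: 34.6
the job is handed in; nothing more can be done
None
```

I fed the unread slide label up, frosted end first, into the reader and handed in at about 15.5 s, still gripping it with the plunger at its hard stop (pointer on the green marks, about 7.5 N push); no verdict was returned.

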